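Set out the soap station: each thing into its matching rest

ROBOT

A 7-joint arm with a two-finger parallel gripper is mounted at the origin on a cart in front of the work surface, level with it; the furniture and walls round the work are solid. World frame = base frame: x ahead of the robot, y to its left, z up, the work surface at z = 0. Lengths are in m, angles in rad, forces in N, time in s.
With the tool pointing down it reaches from about 0.425 to 0.95 m from the base axis. Payload 16.7 kg.
Tool frame: the origin (TCP) lies at the very end of the fingers, on their centre line; the grasp point (between the pads) lies 19 mm behind it; z points along the fingers, y is the line along which they close (so a half turn about z gives the same grasp; the last joint's range is limited). The gripper opens to 94 mm and grips with 3 to 60 N. Pads are 16 mm wide; open, the fingers measure 119 mm over their backs; the gripper's body (75 mm by 177 mm) begins 78 mm behind the grasp point.
Start: joints at [-1.363, 0.426, 0.074, 1.606, -0.034, 1.111, -0.067], TCP at [0.236, 0.632, 0.205] pointing down, gripper open.
Joint ranges: [-2.85, 2.85], [-0.5, 2.14], [-1.23, 1.37], [0.21, 2.46], [-1.02, 4.16], [0.16, 2.05], [-2.73, 2.73]. Speed limits (rad/s): [1.89, 1.89, 2.39, 2.39, 3.01, 3.01, 3.01].

INTERFACE

Orientations are given as a unit quaternion [x, y, z, w].
In Python, from bench import read_state, capture, hand_in gives the robot as it stands.
- The arm moves only by the tool carry_out, never from a script. Its argument "deltas" is a list of rows, each a list of 2 entries, a list of its own where there are three numbers: the shift along the tool's x, y, z each as a share of 0.025 m, from -1 to 1, then the turn, a rotation vector about the tool's x, y, z each as a share of 0.12 rad, from -1 to 1. In form: [[[dx, dy, dz], [ax, ay, az]], ...]. A call has exactly 8 rows; each row shifts and turns the commanded pose from where the row before left it, along the tool's axes as they then stand; what a row does not reach is not made up. A row lasts 1/10 s, in which the tool goes at most 50 mm and 8.59 degrees, less where a joint would pass 70% of its speed; a pose out of reach is approached as far as the arm can. A call with a number of a shift or a turn outside -1 to 1 is refused whole. A call with a gripper value outside its range is refused whole. "jaw" is the opening, from -1 (shut) to 1 (fully open), set as the call begins (left out, the last holds). The fingers move at their own pace and stop on an object; "grip_force" is the grip in N (left out, the last holds). Time passes only in rows, so rows that do not move let the fingers close, or fill a call up. It gives the time, the measured TCP pose, the force, the opening and the grip force at its end, in the units of the state.
- read_state(): the state, without advancing time (a new reading comes with each control period).
- capture(name): name is "side" or "top" or "wrist"; returns a dict with "image" (400x640x3 uint8, blue, green, red), "depth" (400x640 float32, m along the optical axis (not along the pixel's ray), 0 where there is no reading), "fx", "fy", "cx", "cy" (pixels), "cam_to_world" (4x4, takes a point from camera to world coordinates). Camera axes: x right, y down, z forward; pixel columns grow to the right and rows downward; lengths in m; the calibration is good to about 2 mm. A picture is of the moment at which its call begins.
- hand_in(): hands the job in; it is judged then, once.
The state is a dict: "clock": time; "q": joint angles; "qvel": joint speeds; "joint_efforts": joint torques, N m; "tcp_pos": TCP position; "orientation": TCP orientation; "contact_force": force on the tool from outside, world axes, zero at the start; "moment": the same for the moment, N m; "gripper_width": finger opening in m; "grip_force": force on a finger pad.
Only numpy, scipy, OpenCV 4.12 (cv2) and the standard library are available. Lean on these libraries where they do the work, as an engineer would, in place of code of your own. Each camera call takes 0.05 s, during which the arm holds its last target. There are 200 camera calls.

TASK

Put the soap bar, the yellow oil bottle, the amber dropper bottle and the marker pen each into the wooden rest shaped for it (rectangular tray, large round, small round, long trough), the bar lying flat, the pen lying along its trough and both bottles standing. Keep the bottles upright all the way, set the bottles and the bar down rather than drop them, and leave the wooden stamp and the little white cap standing where they are.

Things in the scene. Friction and masses are not known exactly. Their poses are not given: they have to be found in the camera images.
- soap_bar: Beige cut soap bar, a flat block 72 (its x) x 54 (its y) x 30 mm high (z), about 0.1 kg, lying flat. Origin: centre of its underside. Grasp across the 54 mm width (y).
- oil_bottle: Clear round bottle of yellow oil with a white cap, standing; body 68 mm diameter, to 133 mm high, cap 34 mm diameter from 133 to 152 mm (top), about 0.55 kg. Origin: centre of its underside, z up its axis. The cap is fixed and can be lifted by.
- pen_mid (a point): Middle of the white marker pen with black cap, lying on the bench: a point on the pen's axis, half way along, 7 mm above its support. Round barrel 13 mm in diameter, 131 mm long along this point's y axis; a pocket clip stands out 3 mm on the +x side; about 15 g. Grasp it in the middle, across, fingertips below the axis. May point either way.
- dropper_bottle: Small amber glass dropper bottle with black dropper top, standing; body 31 mm diameter to 60 mm high, black top 20 mm diameter from 60 to 98 mm (top), about 0.07 kg. Origin: centre of its underside, z up. The top is fixed and can be lifted by.
- soap_tray: Light wooden rest fixed to the bench, cork floor 5 mm above the bench, rim top 9 mm above the bench. Origin: centre of its underside (bench level), z up. Rectangular tray, inside 90 (x) x 70 mm (y), outside 106 x 86 mm. For the soap bar: its x along the tray's x, either way round.
- large_round_rest: Light wooden rest fixed to the bench, cork floor 5 mm above the bench, rim top 9 mm above the bench. Origin: centre of its underside (bench level), z up. Large round rest, inside diameter 86 mm, outside 106 mm. For the yellow oil bottle.
- small_round_rest: Light wooden rest fixed to the bench, cork floor 5 mm above the bench, rim top 9 mm above the bench. Origin: centre of its underside (bench level), z up. Small round rest, inside diameter 48 mm, outside 68 mm. For the dropper bottle.
- pen_trough: Light wooden rest fixed to the bench, cork floor 5 mm above the bench, rim top 9 mm above the bench. Origin: centre of its underside (bench level), z up. Long narrow trough, inside 150 (x) x 35 mm (y), outside 166 x 51 mm; the middle 54 mm of both long sides has no rim (finger notches, 4 mm above the bench). For the marker pen, lying along the trough's x, either way round.
- soap_stamp: Turned wooden stamp, 39 mm diameter foot, 60 mm high, standing loose between the things and the rests. Origin: centre of its underside. To be left alone.
- white_cap: Little white plastic cap, 29 mm diameter, 23 mm high, standing loose between the things and the rests. Origin: centre of its underside. To be left alone.
There are look-alikes about, which are no part of the job. What is shaped like the part that bears pen_mid but green or pink is not meant.

How it is judged:
By the outcome, as a careful person would: the job done as asked, in the order asked, and still so for the second after the job is handed in, with the robot touching nothing.
It also fails if it takes over 136 s, if anything falls off the work surface, if the arm or the gripper's body presses on something with over 40 N, if the wrist force passes 120 N, or if a joint passes its speed limit or range.

## Working session

There is one attempt and no reset: what is moved stays moved. The work goes in short steps, Python scripts to look and compute and a tool call to move; the robot and the scene stay as the last step left them, time stands still between calls to the robot, and variables do not carry over. Pictures are saved under pics/ and viewed, at most 14 in all, crops included, and the job is handed in when it is done.

Besides the shell and the picture viewer there is one more tool, called after "Call:" by a JSON object that holds its "api" and its "payload". carry_out: Moves the arm, as the interface text tells. Shift numbers are shares of 0.025 m and turn numbers shares of 0.12 rad, none past 1 either way. Its arguments: {"type":"object","properties":{"deltas":{"type":"array"},"jaw":{"type":"number"},"grip_force":{"type":"number"}},"required":["deltas"]}

```bash
mkdir -p pics; ls
python3 - <<'E'
from bench import *
import cv2,numpy as np
s=read_state();print(s['clock'],s['tcp_pos'],s['orientation'],s['gripper_width'])
for n in ['top','side']:
    c=capture(n);cv2.imwrite(f'pics/{n}0.png',c['image']);np.savez(f'{n}0.npz',**c)
    print(n,c['fx'],c['cx'],c['cy'],np.round(c['cam_to_world'],3))
E
```

```text
pics
0.0 [0.2356413  0.63207682 0.20476982] [ 1.77479381e-01  9.84124312e-01 -6.36627032e-04 -5.05578173e-05] 0.09423544511700836
top 503.5813722523127 329.5136353765065 202.02636948732126 [[-0.004 -0.995  0.1    0.362]
 [-1.     0.005  0.009  0.05 ]
 [-0.009 -0.1   -0.995  1.413]
 [ 0.     0.     0.     1.   ]]
side 362.85014802207047 315.4475511156071 200.6430332364614 [[-0.999  0.011 -0.051  0.57 ]
 [ 0.047  0.592 -0.804  0.883]
 [ 0.021 -0.806 -0.592  0.672]
 [ 0.     0.     0.     1.   ]]
```

View pics/top0.png

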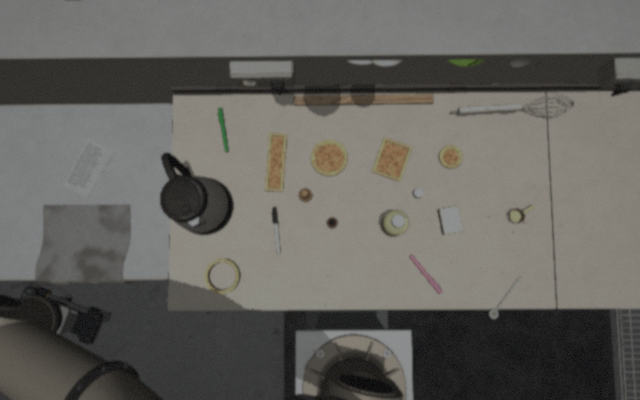

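View pics/side0.png

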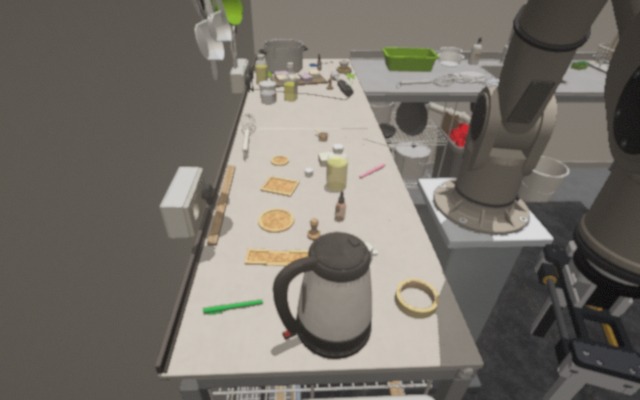

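The top view shows trough (276,162), large round (329,157), tray (392,160), small round (451,157), pen (276,230), dropper (332,222), oil bottle (396,222) and soap (451,220). The stamp is at (305,195) and the white cap at (418,193), with the kettle at (195,200).

```bash
cat > h.py <<'E'
import cv2,numpy as np
def ray(c,uv,z):
    uv=np.atleast_2d(uv).astype(float);T=c['cam_to_world']
    d=np.c_[(uv[:,0]-c['cx'])/c['fx'],(uv[:,1]-c['cy'])/c['fy'],np.ones(len(uv))]@T[:3,:3].T
    return T[:3,3]+d*((z-T[2,3])/d[:,2])[:,None]
def blob(c,m,box,z,ch=None):
    """largest blob of mask m inside box (u0,v0,u1,v1) -> world rect on plane z"""
    k=np.zeros(m.shape,np.uint8);u0,v0,u1,v1=box;k[v0:v1,u0:u1]=m[v0:v1,u0:u1]*255
    cs,_=cv2.findContours(k,cv2.RETR_EXTERNAL,cv2.CHAIN_APPROX_NONE)
    q=max(cs,key=cv2.contourArea);M=cv2.moments(q)
    w=ray(c,q[:,0,:],z)[:,:2]
    r=cv2.minAreaRect((w*1000).astype(np.float32))
    cen=ray(c,[M['m10']/max(M['m00'],1e-9),M['m01']/max(M['m00'],1e-9)],z)[0,:2]
    return np.round(cen,4),np.round(r[0],1),np.round(r[1],1),round(r[2],1)
E
python3 - <<'E'
import numpy as np,cv2
from h import *
c=dict(np.load('top0.npz'));im=c['image'];hsv=cv2.cvtColor(im,cv2.COLOR_BGR2HSV);S=hsv[...,1];V=hsv[...,2];H=hsv[...,0]
print('bench',hsv[240,360],'soap',hsv[220,451],'cork',hsv[160,392],'rim',hsv[178,389],'oil',hsv[228,390],'cap',hsv[222,398])
wood=(S>70)
for n,b in dict(trough=(260,125,292,198),large=(305,135,352,180),tray=(368,132,415,186),small=(434,140,468,172)).items(): print(n,blob(c,wood,b,.009))
print('soap',blob(c,(V>185)&(S<60),(434,202,466,238),.030))
print('oilcap',blob(c,(S<50)&(V>170),(385,210,408,232),.152))
dark=(V<90)
print('dropper',blob(c,dark,(322,212,342,232),.098))
print('pencap',blob(c,dark,(268,200,284,228),.007))
print('stamp',blob(c,(S>70),(296,185,314,204),.05),'wc',blob(c,(V>190)&(S<50),(410,185,428,200),.023))
crop=im[120:260,240:480];cv2.imwrite('pics/crop.png',cv2.resize(crop,None,fx=3.3,fy=3.3,interpolation=cv2.INTER_CUBIC))
E
```

```text
bench [ 18  22 140] soap [105   4 142] cork [ 15 117 129] rim [ 17  44 123] oil [ 30  47 130] cap [ 75   4 142]
trough (array([0.6181, 0.2146]), array([618.1, 214.6]), array([ 45.8, 160.5]), 85.9)
large (array([0.6281, 0.0647]), array([629.3,  63.8]), array([96.1, 94.6]), 89.6)
tray (array([ 0.6235, -0.1129]), array([ 623.6, -113.2]), array([ 77. , 101.3]), 70.2)
small (array([ 0.6289, -0.2782]), array([ 628.7, -278.9]), array([57.6, 58.9]), 44.6)Traceback (most recent call last):
  File "<stdin>", line 7, in <module>
  File "h.py", line 10, in blob
    q=max(cs,key=cv2.contourArea);M=cv2.moments(q)
ValueError: max() iterable argument is empty
```

Run:
```python
import numpy as np,cv2
from h import *
c=dict(np.load('top0.npz'));im=c['image'];hsv=cv2.cvtColor(im,cv2.COLOR_BGR2HSV);S=hsv[...,1];V=hsv[...,2]
crop=im[120:260,240:480];cv2.imwrite('pics/crop.png',cv2.resize(crop,None,fx=3.3,fy=3.3,interpolation=cv2.INTER_CUBIC)*1)
def t(n,*a):
    try: print(n,*blob(c,*a))
    except Exception as e: print(n,e)
t('soap',S<13,(434,202,466,238),.030)
t('oilcap',S<13,(385,210,408,232),.152)
t('oilbody',S>32,(375,200,415,240),.1)
t('dropper',V<75,(322,212,342,232),.098)
t('pencap',V<75,(268,200,284,228),.007)
t('penwhite',S<13,(266,200,288,258),.007)
t('stamp',S>50,(296,185,314,204),.05);t('wc',S<13,(410,185,428,200),.023)
```

```text
soap [ 0.4499 -0.2703] [ 450.7 -270.6] [70.7 50.1] 9.8
oilcap [ 0.441  -0.1093] [ 441.  -108.6] [27.6 27.6] 89.7
oilbody [ 0.4385 -0.1074] [ 437.9 -107.2] [67.8 72.3] 44.5
dropper [0.4408 0.0567] [441.2  57.1] [18.3 20.9] 89.7
pencap [0.4655 0.2174] [466.8 217.8] [40.5 11.8] 7.5
penwhite [0.4041 0.2107] [404.1 210.8] [87.1 11.1] 6.8
stamp [0.5187 0.1291] [518.1 129.2] [32.7 33. ] 90.0
wc [ 0.5268 -0.1833] [ 526.6 -183. ] [27.8 25.1] 89.7
```

View pics/crop.png

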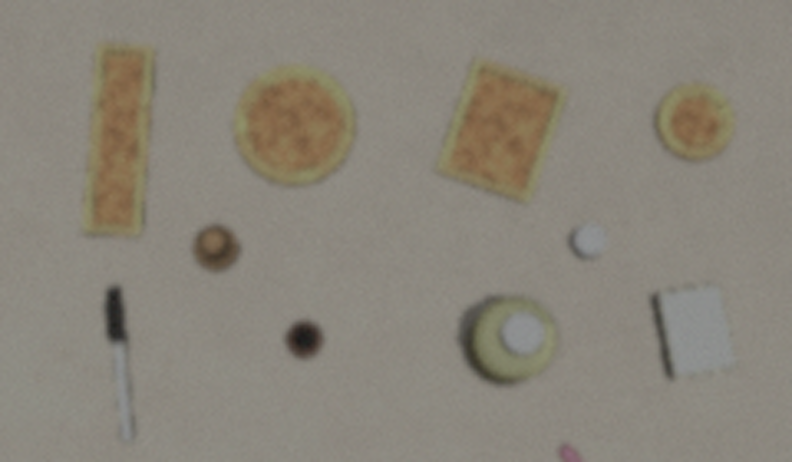

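The enlarged crop confirms the layout. The pen's black cap is at its +x end, the tray is turned about -20° and the soap about +10°. Next I'll check the kettle height and start the move planner.

```bash
cat > plan.py <<'E'
import sys,numpy as np
from bench import read_state
from scipy.spatial.transform import Rotation as R
def plan(*wps):
    """waypoints (x,y,z,tool-y yaw deg); prints tool-unit shift/turn from present measured pose, then successive"""
    s=read_state();p=np.array(s['tcp_pos']);r=R.from_quat(s['orientation'])
    m=r.as_matrix();yaw=np.degrees(np.arctan2(m[1,1],m[0,1]))
    print('t',round(s['clock'],1),'p',np.round(p,4),'yaw',round(yaw,2),'tilt',np.round(m[:2,2],4),'w',round(s['gripper_width'],4),'F',np.round(s['contact_force'],1),'gf',round(s['grip_force'],1),'q7',round(s['q'][6],2))
    for x,y,z,w in wps:
        # shift made first at old yaw, then turn
        a=np.radians(yaw);ty=np.array([np.cos(a),np.sin(a),0]);tx=np.array([-np.sin(a),np.cos(a),0]);
        d=np.array([x,y,z])-p
        tl=np.array([d@tx,d@ty,-d[2]])/.025
        print('  shift units',np.round(tl,2),'turn z units',round(-np.radians(w-yaw)/.12,2))
        p=np.array([x,y,z]);yaw=w
if __name__=='__main__': plan(*[tuple(map(float,a.split(','))) for a in sys.argv[1:]])
E
python3 - <<'E'
import numpy as np
from h import *
c=dict(np.load('top0.npz'));D=c['depth']
v,u=np.mgrid[140:240,155:245];z=D[140:240,155:245]
P=np.c_[((u-c['cx'])/c['fx']*z).ravel(),((v-c['cy'])/c['fy']*z).ravel(),z.ravel()]@c['cam_to_world'][:3,:3].T+c['cam_to_world'][:3,3]
k=P[(P[:,2]>.03)&(P[:,2]<.6)];print(k.min(0),k.max(0),np.percentile(k[:,2],95))
E
python3 plan.py .236,.632,.405,99.8 .46,.3,.405,99.8 .48,-.15,.405,99.8 .45,-.2705,.2,99.8
```

```text
[0.41568905 0.33696628 0.03049081] [0.6103255  0.47340628 0.23665432] 0.22726430326190833
t 0.1 p [0.2357 0.6321 0.2048] yaw 69.56 tilt [-0.0003 -0.0011] w 0.094 F [ 0.4  0.4 -0.4] gf 0.0 q7 -0.07
  shift units [-0.01  0.   -8.01] turn z units -4.4
  shift units [ -6.57 -14.61  -0.  ] turn z units -0.0
  shift units [  2.28 -17.87  -0.  ] turn z units -0.0
  shift units [ 2.   -4.55  8.2 ] turn z units -0.0
```

Call:
{"api": "carry_out", "payload": {"deltas": [[[0,0,-1],[0,0,-0.55]],[[0,0,-1],[0,0,-0.55]],[[0,0,-1],[0,0,-0.55]],[[0,0,-1],[0,0,-0.55]],[[0,0,-1],[0,0,-0.55]],[[0,0,-1],[0,0,-0.55]],[[0,0,-1],[0,0,-0.55]],[[0,0,-1],[0,0,-0.55]]], "jaw": 1}}

```text
clock: 0.9
tcp_pos: [0.2357, 0.6322, 0.4061]
orientation: [-0.087, 0.996, -0.0, -0.0]
contact_force: [0.6, -0.1, -0.3]
gripper_width: 0.0943
grip_force: 0.0
```

Call:
{"api": "carry_out", "payload": {"deltas": [[[-0.45,-0.9,0],[0,0,0]],[[-0.45,-0.9,0],[0,0,0]],[[-0.45,-0.9,0],[0,0,0]],[[-0.45,-0.9,0],[0,0,0]],[[-0.45,-0.9,0],[0,0,0]],[[-0.45,-0.9,0],[0,0,0]],[[-0.45,-0.9,0],[0,0,0]],[[-0.45,-0.9,0],[0,0,0]]]}}

```text
clock: 1.7
tcp_pos: [0.3556, 0.4694, 0.4052]
orientation: [-0.085, 0.996, -0.0, -0.0]
contact_force: [0.2, 0.0, 0.8]
gripper_width: 0.0939
grip_force: 0.0
```

Call:
{"api": "carry_out", "payload": {"deltas": [[[-0.37,-0.92,0],[0,0,0]],[[-0.37,-0.92,0],[0,0,0]],[[-0.37,-0.92,0],[0,0,0]],[[-0.37,-0.92,0],[0,0,0]],[[-0.37,-0.92,0],[0,0,0]],[[-0.37,-0.92,0],[0,0,0]],[[-0.37,-0.92,0],[0,0,0]],[[-0.37,-0.92,0],[0,0,0]]]}}

```text
clock: 2.5
tcp_pos: [0.4597, 0.3007, 0.4053]
orientation: [-0.085, 0.996, -0.0, -0.0]
contact_force: [0.1, -0.6, 0.1]
gripper_width: 0.0939
grip_force: 0.0
```

Call:
{"api": "carry_out", "payload": {"deltas": [[[0.14,-1,0],[0,0,0]],[[0.14,-1,0],[0,0,0]],[[0.14,-1,0],[0,0,0]],[[0.14,-1,0],[0,0,0]],[[0.14,-1,0],[0,0,0]],[[0.14,-1,0],[0,0,0]],[[0.14,-1,0],[0,0,0]],[[0.14,-1,0],[0,0,0]]]}}

```text
clock: 3.3
tcp_pos: [0.4656, 0.0987, 0.4053]
orientation: [-0.085, 0.996, -0.0, -0.0]
contact_force: [0.3, -0.1, 0.1]
gripper_width: 0.0942
grip_force: 0.0
```

Call:
{"api": "carry_out", "payload": {"deltas": [[[0.14,-1,0],[0,0,0]],[[0.14,-1,0],[0,0,0]],[[0.14,-1,0],[0,0,0]],[[0.14,-1,0],[0,0,0]],[[0.14,-1,0],[0,0,0]],[[0.14,-1,0],[0,0,0]],[[0.14,-1,0],[0,0,0]],[[0.14,-1,0],[0,0,0]]]}}

```text
clock: 4.1
tcp_pos: [0.472, -0.1031, 0.4054]
orientation: [-0.085, 0.996, 0.0, -0.0]
contact_force: [0.2, -0.1, -0.1]
gripper_width: 0.0938
grip_force: 0.0
```

```bash
python3 plan.py .45,-.2705,.2,99.8 .45,-.2705,.010,99.8
python3 - <<'E'
from bench import *
import cv2,numpy as np
c=capture('wrist');cv2.imwrite('pics/w1.png',c['image']);np.savez('w1.npz',**c);print(c['fx'],np.round(c['cam_to_world'],3))
E
```

```text
t 4.1 p [ 0.472  -0.1031  0.4054] yaw 99.8 tilt [-0.0002  0.0001] w 0.0938 F [ 0.2 -0.1 -0.1] gf 0.0 q7 1.79
  shift units [ 2.01 -6.45  8.21] turn z units 0.0
  shift units [0.  0.  7.6] turn z units -0.0
344.6510125252912 [[-0.171  0.956  0.24   0.402]
 [ 0.985  0.166  0.042 -0.115]
 [ 0.001  0.244 -0.97   0.584]
 [ 0.     0.     0.     1.   ]]
```

View pics/w1.png

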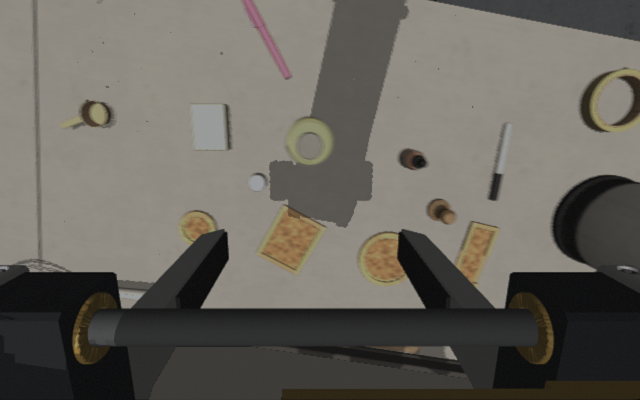

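The wrist view shows the soap at (210,127), oil cap (310,146), dropper (413,160), pen (500,160), small rest (198,227), tray (292,240) and white cap (257,183). I'll use it to cross-check the positions from the top view.

Run:
```python
import numpy as np,cv2
from h import *
c=dict(np.load('w1.npz'));im=c['image'];hsv=cv2.cvtColor(im,cv2.COLOR_BGR2HSV);S=hsv[...,1];V=hsv[...,2]
print('bench',hsv[150,150],hsv[100,450],'soap',hsv[127,205],'cork',hsv[240,292],'rim',hsv[220,268],'oilcap',hsv[146,310],'pen',hsv[145,504])
def t(n,*a):
    try: print(n,*blob(c,*a))
    except Exception as e: print(n,e)
t('tray',S>70,(255,203,330,276),.009)
t('small',S>70,(176,207,220,250),.009)
t('soap',(S<14),(185,98,235,158),.030)
t('oilcap',S<16,(294,128,326,166),.152)
t('dark top',V<60,(398,145,430,175),.098)
t('pencap',V<60,(480,165,512,205),.007)
t('penwhite',(S<14),(490,118,515,180),.007)
```

```text
bench [ 18  23 145] [ 19  24 146] soap [ 75   3 156] cork [ 16 123 141] rim [ 21  23 143] oilcap [ 21  26 127] pen [  0   0 151]
tray [ 0.6223 -0.1162] [ 623.5 -116.1] [ 81.6 106.3] 70.3
small [ 0.6242 -0.2839] [ 623.7 -284.8] [50.4 64.5] 40.4
soap [ 0.4492 -0.2729] [ 450. -273.] [66.6 51.7] 10.3
oilcap [ 0.34   -0.4832] [ 466.5 -118.3] [0. 0.] 0.0
dark top [0.441  0.0436] [441.3  43.7] [19.8 16.4] 56.9
pencap [0.4673 0.2129] [467.4 212.8] [45.3 11.1] 5.3
penwhite [0.4027 0.2094] [407.  210.2] [91.7 11.8] 6.7
```

Call:
{"api": "carry_out", "payload": {"deltas": [[[0.25,-0.81,1],[0,0,0]],[[0.25,-0.81,1],[0,0,0]],[[0.25,-0.81,1],[0,0,0]],[[0.25,-0.81,1],[0,0,0]],[[0.25,-0.81,1],[0,0,0]],[[0.25,-0.81,1],[0,0,0]],[[0.25,-0.81,1],[0,0,0]],[[0.25,-0.81,1],[0,0,0]]]}}

```text
clock: 4.95
tcp_pos: [0.4504, -0.2707, 0.2044]
orientation: [-0.086, 0.996, -0.0, -0.0]
contact_force: [0.6, -0.1, 0.3]
gripper_width: 0.0941
grip_force: 0.0
```

Call:
{"api": "carry_out", "payload": {"deltas": [[[0,0,1],[0,0,0]],[[0,0,1],[0,0,0]],[[0,0,1],[0,0,0]],[[0,0,1],[0,0,0]],[[0,0,1],[0,0,0]],[[0,0,0.8],[0,0,0]],[[0,0,0],[0,0,0]],[[0,0,0],[0,0,0]]]}}

```text
clock: 5.75
tcp_pos: [0.4504, -0.2703, 0.0608]
orientation: [-0.085, 0.996, 0.0, -0.0]
contact_force: [-0.1, 0.0, 0.7]
gripper_width: 0.0943
grip_force: 0.0
```

```bash
python3 plan.py .45,-.272,.010,100
python3 - <<'E'
from bench import *
import cv2,numpy as np
c=capture('wrist');cv2.imwrite('pics/w2.png',c['image']);np.savez('w2.npz',**c)
E
```

```text
t 5.8 p [ 0.4504 -0.2703  0.0608] yaw 99.78 tilt [-0.0008 -0.0001] w 0.0943 F [-0.1  0.   0.7] gf 0.0 q7 2.55
  shift units [ 0.03 -0.06  2.03] turn z units -0.03
```

View pics/w2.png

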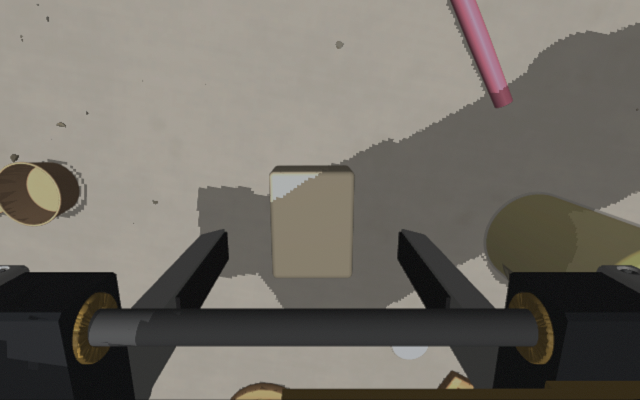

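The soap spans columns 270-353, centred between the fingers (228-398) and square to them. I'll go down and grip.

Call:
{"api": "carry_out", "payload": {"deltas": [[[0,-0.05,1],[0,0,0]],[[0,0,0.7],[0,0,0]],[[0,0,0.3],[0,0,0]],[[0,0,0],[0,0,0]],[[0,0,0],[0,0,0]],[[0,0,0],[0,0,0]],[[0,0,0],[0,0,0]],[[0,0,0],[0,0,0]]]}}

```text
clock: 6.6
tcp_pos: [0.4511, -0.2714, 0.0109]
orientation: [-0.086, 0.996, -0.0, 0.0]
contact_force: [0.5, -0.3, 0.6]
gripper_width: 0.0939
grip_force: 0.0
```

Call:
{"api": "carry_out", "payload": {"deltas": [[[0,0,0],[0,0,0]],[[0,0,0],[0,0,0]],[[0,0,0],[0,0,0]],[[0,0,0],[0,0,0]],[[0,0,0],[0,0,0]],[[0,0,0],[0,0,0]],[[0,0,0],[0,0,0]],[[0,0,0],[0,0,0]]], "jaw": -1, "grip_force": 15}}

```text
clock: 7.4
tcp_pos: [0.4508, -0.2714, 0.0105]
orientation: [-0.085, 0.996, 0.0, -0.0]
contact_force: [-0.3, 0.6, -1.6]
gripper_width: 0.0532
grip_force: 15.0
```

```bash
python3 plan.py .45,-.272,.17,70.2 .623,-.1145,.17,70.2 .623,-.1145,.016,70.2
```

```text
t 7.4 p [ 0.4508 -0.2714  0.0105] yaw 99.81 tilt [-0.0001  0.    ] w 0.0532 F [-0.3  0.6 -1.6] gf 15.0 q7 2.62
  shift units [ 0.04 -0.02 -6.38] turn z units 4.31
  shift units [-4.38  8.27 -0.  ] turn z units -0.0
  shift units [0.   0.   6.16] turn z units -0.0
```

Call:
{"api": "carry_out", "payload": {"deltas": [[[0,0,-0.3],[0,0,0]],[[0,0,-0.6],[0,0,0]],[[0,0,-0.8],[0,0,0.4]],[[0,0,-0.8],[0,0,0.8]],[[0,0,-0.8],[0,0,0.8]],[[0,0,-0.7],[0,0,0.8]],[[0,0,0],[0,0,0.8]],[[0,0,0],[0,0,0.7]]]}}

```text
clock: 8.2
tcp_pos: [0.4513, -0.2713, 0.1122]
orientation: [0.173, 0.985, 0.0, 0.001]
contact_force: [-0.3, 0.1, -0.8]
gripper_width: 0.0536
grip_force: 15.0
```

Call:
{"api": "carry_out", "payload": {"deltas": [[[-0.3,0.57,0],[0,0,0]],[[-0.4,0.75,0],[0,0,0]],[[-0.4,0.75,0],[0,0,0]],[[-0.4,0.75,0],[0,0,0]],[[-0.4,0.75,0],[0,0,0]],[[-0.4,0.75,0],[0,0,0]],[[-0.4,0.75,0],[0,0,0]],[[-0.4,0.75,0],[0,0,0]]]}}

```text
clock: 9.0
tcp_pos: [0.5742, -0.1593, 0.1105]
orientation: [0.171, 0.985, -0.0, -0.0]
contact_force: [-0.1, 0.9, -0.8]
gripper_width: 0.0531
grip_force: 15.0
```

Call:
{"api": "carry_out", "payload": {"deltas": [[[-0.4,0.75,0],[0,0,0]],[[-0.4,0.75,0],[0,0,0]],[[-0.3,0.57,0],[0,0,0]],[[-0.2,0.38,0],[0,0,0]],[[0,0,0],[0,0,0]],[[0,0,0],[0,0,0]],[[0,0,0],[0,0,0]],[[0,0,0],[0,0,0]]]}}

```text
clock: 9.8
tcp_pos: [0.6238, -0.1147, 0.1107]
orientation: [0.172, 0.985, 0.0, 0.0]
contact_force: [-0.8, -0.9, -1.3]
gripper_width: 0.0535
grip_force: 15.0
```

```bash
python3 plan.py .623,-.1145,.0165,70.2
python3 - <<'E'
from bench import *
import cv2,numpy as np
c=capture('wrist');cv2.imwrite('pics/w3.png',c['image']);np.savez('w3.npz',**c)
E
```

```text
t 9.8 p [ 0.6238 -0.1147  0.1107] yaw 70.17 tilt [0.0001 0.0001] w 0.0535 F [-0.8 -0.9 -1.3] gf 15.0 q7 1.75
  shift units [ 0.03 -0.    3.77] turn z units -0.0
```

View pics/w3.png

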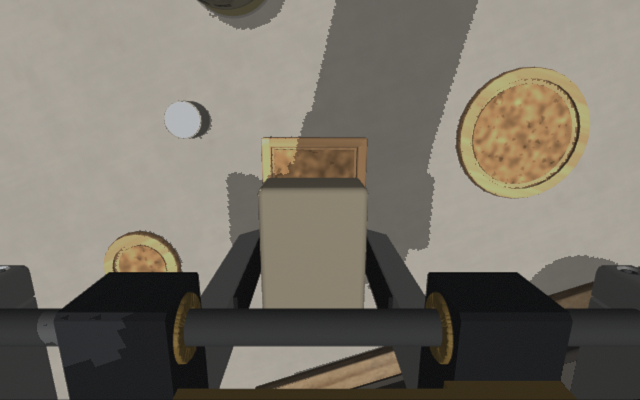

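The soap (columns 261-366) is centred on the tray (262-366) and aligned with it. I'll check the tray's near edge along its length and the round rests from this frame.

Run:
```python
import numpy as np,cv2
from h import *
c=dict(np.load('w3.npz'))
e=ray(c,[[262,138],[366,138],[314,138],[314,148]],.009)
print(e.round(4)); ax=np.array([np.cos(np.radians(-19.8)),np.sin(np.radians(-19.8))])
print('tray centre from near edge',e[2,:2]+.053*ax)
S=cv2.cvtColor(c['image'],cv2.COLOR_BGR2HSV)[...,1]
print('large',blob(c,S>70,(450,60,600,205),.009))
print('cap',blob(c,S<12,(160,95,205,142),.023))
```

```text
[[ 0.5613 -0.1351  0.009 ]
 [ 0.5895 -0.0565  0.009 ]
 [ 0.5754 -0.0958  0.009 ]
 [ 0.5829 -0.0985  0.009 ]]
tray centre from near edge [ 0.62525622 -0.11373885]
large (array([0.6275, 0.063 ]), array([629.7,  62.3]), array([105.8, 102.3]), 70.2)
cap (array([ 0.5277, -0.1846]), array([ 528. , -184.7]), array([26.2, 25.7]), 70.2)
```

Call:
{"api": "carry_out", "payload": {"deltas": [[[0,0,0.8],[0,0,0]],[[0,0,0.8],[0,0,0]],[[0,0,0.8],[0,0,0]],[[0,0,0.6],[0,0,0]],[[0,0,0.4],[0,0,0]],[[0,0,0.2],[0,0,0]],[[0,0,0.15],[0,0,0]],[[0,0,0],[0,0,0]]]}}

```text
clock: 10.65
tcp_pos: [0.6243, -0.1141, 0.0168]
orientation: [0.172, 0.985, -0.0, 0.0]
contact_force: [0.2, -1.3, -1.0]
gripper_width: 0.0534
grip_force: 15.0
```

Call:
{"api": "carry_out", "payload": {"deltas": [[[0,0,0.05],[0,0,0]],[[0,0,0],[0,0,0]],[[0,0,0],[0,0,0]],[[0,0,0],[0,0,0]],[[0,0,0],[0,0,0]],[[0,0,0],[0,0,0]],[[0,0,0],[0,0,0]],[[0,0,0],[0,0,0]]]}}

```text
clock: 11.45
tcp_pos: [0.6243, -0.114, 0.0155]
orientation: [0.172, 0.985, -0.0, -0.0]
contact_force: [-0.2, 0.1, 1.0]
gripper_width: 0.0534
grip_force: 15.0
```

Contact force is just rising, so I'll release and retreat.

Call:
{"api": "carry_out", "payload": {"deltas": [[[0,0,0],[0,0,0]],[[0,0,0],[0,0,0]],[[0,0,0],[0,0,0]],[[0,0,0],[0,0,0]],[[0,0,0],[0,0,0]],[[0,0,0],[0,0,0]],[[0,0,0],[0,0,0]],[[0,0,0],[0,0,0]]], "jaw": 1}}

```text
clock: 12.25
tcp_pos: [0.6242, -0.114, 0.0155]
orientation: [0.172, 0.985, -0.0, -0.0]
contact_force: [0.2, 0.6, -0.1]
gripper_width: 0.0941
grip_force: 0.0
```

Call:
{"api": "carry_out", "payload": {"deltas": [[[0,0,-0.4],[0,0,0]],[[0,0,-1],[0,0,0]],[[0,0,-1],[0,0,0]],[[0,0,-1],[0,0,0]],[[0,0,-1],[0,0,0]],[[0,0,-1],[0,0,0]],[[0,0,-1],[0,0,0]],[[0,0,-1],[0,0,0]]]}}

```text
clock: 13.05
tcp_pos: [0.6241, -0.1142, 0.2023]
orientation: [0.172, 0.985, 0.0, 0.0]
contact_force: [1.4, 0.2, -0.7]
gripper_width: 0.0941
grip_force: 0.0
```

Call:
{"api": "carry_out", "payload": {"deltas": [[[0,0,-1],[0,0,0]],[[0,0,-1],[0,0,0]],[[0,0,0],[0,0,0]],[[0,0,0],[0,0,0]],[[0,0,0],[0,0,0]],[[0,0,0],[0,0,0]],[[0,0,0],[0,0,0]],[[0,0,0],[0,0,0]]]}}

```text
clock: 13.85
tcp_pos: [0.6241, -0.114, 0.2501]
orientation: [0.172, 0.985, -0.0, -0.0]
contact_force: [0.9, 0.5, -0.3]
gripper_width: 0.094
grip_force: 0.0
```

```bash
python3 plan.py .440,-.1085,.25,70.2 .440,-.1085,.075,70.2
python3 - <<'E'
from bench import *
import cv2,numpy as np
c=capture('wrist');cv2.imwrite('pics/w4.png',c['image']);np.savez('w4.npz',**c)
E
```

```text
t 13.8 p [ 0.6241 -0.114   0.2501] yaw 70.24 tilt [-0.0007 -0.0002] w 0.094 F [ 0.9  0.5 -0.3] gf 0.0 q7 1.65
  shift units [ 7.   -2.28  0.  ] turn z units 0.01
  shift units [0. 0. 7.] turn z units -0.0
```

View pics/w4.png

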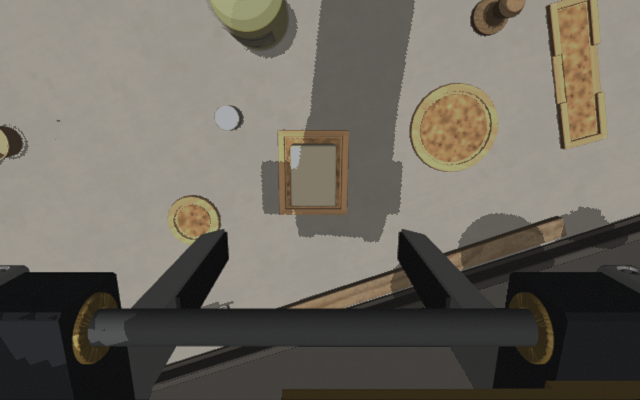

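The soap lies flat inside the tray rim at (313,173). Next is the oil bottle.

Run:
```python
import numpy as np,cv2
from h import *
c=dict(np.load('w4.npz'));S=cv2.cvtColor(c['image'],cv2.COLOR_BGR2HSV)[...,1]
print('large',blob(c,S>60,(400,75,505,178),.009))
print('small',blob(c,S>60,(160,190,225,247),.009))
print('trough',blob(c,S>60,(543,0,615,155),.009))
print(c['cam_to_world'][:3,3])
```

```text
large (array([0.6285, 0.0634]), array([630. ,  62.8]), array([104.1, 103.1]), 83.9)
small (array([ 0.627 , -0.2774]), array([ 626.5, -278. ]), array([58.1, 67. ]), 8.9)
trough (array([0.6149, 0.2119]), array([618.7, 212.3]), array([ 55.3, 165.3]), 86.1)
[ 0.55769382 -0.08995419  0.4291235 ]
```

Call:
{"api": "carry_out", "payload": {"deltas": [[[0.5,-0.16,0],[0,0,0]],[[1,-0.33,0],[0,0,0]],[[1,-0.33,0],[0,0,0]],[[1,-0.33,0],[0,0,0]],[[1,-0.33,0],[0,0,0]],[[1,-0.33,0],[0,0,0]],[[1,-0.33,0],[0,0,0]],[[0.5,-0.18,0],[0,0,0]]]}}

```text
clock: 14.7
tcp_pos: [0.4382, -0.1095, 0.25]
orientation: [0.172, 0.985, 0.001, -0.0]
contact_force: [1.0, -1.0, -0.4]
gripper_width: 0.0941
grip_force: 0.0
```

```bash
python3 plan.py .440,-.1095,.25,70.2
python3 - <<'E'
from bench import *
import cv2,numpy as np
c=capture('wrist');cv2.imwrite('pics/w5.png',c['image']);np.savez('w5.npz',**c)
E
```

```text
t 14.7 p [ 0.4382 -0.1095  0.25  ] yaw 70.23 tilt [-0.0004  0.0013] w 0.0941 F [ 1.  -1.  -0.4] gf 0.0 q7 1.29
  shift units [-0.07  0.03  0.  ] turn z units 0.0
```

View pics/w5.png

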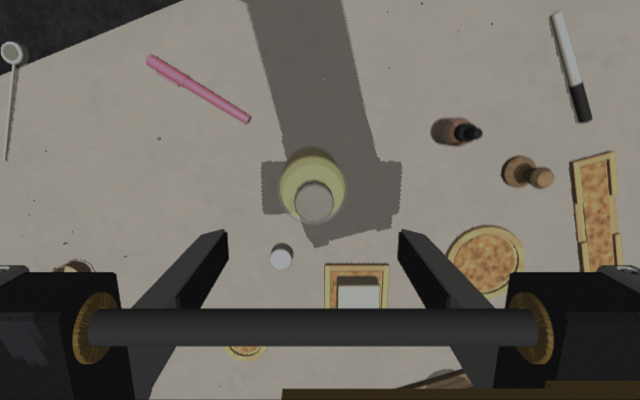

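The oil cap sits at (314,202), centred between the fingers. The dropper's top is at (470,132), and the pen runs from (557,15) to (586,120).

Run:
```python
import numpy as np
from h import *
c=dict(np.load('w5.npz'))
print('oilcap',ray(c,[314,202],.152)[0].round(4),'dropper top',ray(c,[474.5,132],.098)[0].round(4))
hsv=cv2.cvtColor(c['image'],cv2.COLOR_BGR2HSV);V=hsv[...,2];S=hsv[...,1]
print(hsv[40,570],hsv[40,530]);
print('drop',blob(c,V<50,(455,115,490,150),.09))
print('pc',blob(c,V<60,(560,78,600,126),.007));print('pw',blob(c,S<12,(540,5,590,92),.007))
print('trough',blob(c,S>55,(560,148,625,280),.009))
```

```text
oilcap [ 0.4388 -0.1081  0.152 ] dropper top [0.4389 0.0531 0.098 ]
[ 21  17 146] [ 21  23 147]
drop (array([0.4383, 0.0491]), array([438.9,  50.3]), array([25.6, 16.2]), 70.3)
pc (array([0.4664, 0.2165]), array([464.9, 216.3]), array([49.8, 15.8]), 5.8)
pw (array([0.4021, 0.2134]), array([402.9, 213.5]), array([87.5,  7.6]), 6.1)
trough (array([0.6057, 0.213 ]), array([612.8, 213. ]), array([ 55.6, 160. ]), 86.1)
```

Call:
{"api": "carry_out", "payload": {"deltas": [[[-0.07,0,0.8],[0,0,0]],[[0,0,1],[0,0,0]],[[0,0,1],[0,0,0]],[[0,0,1],[0,0,0]],[[0,0,1],[0,0,0]],[[0,0,1],[0,0,0]],[[0,0,0.7],[0,0,0]],[[0,0,0.5],[0,0,0]]]}}

```text
clock: 15.55
tcp_pos: [0.4415, -0.1106, 0.074]
orientation: [0.172, 0.985, -0.001, -0.001]
contact_force: [0.2, -0.4, -0.7]
gripper_width: 0.094
grip_force: 0.0
```

Call:
{"api": "carry_out", "payload": {"deltas": [[[0,0,0],[0,0,0]],[[0,0,0],[0,0,0]],[[0,0,0],[0,0,0]],[[0,0,0],[0,0,0]],[[0,0,0],[0,0,0]],[[0,0,0],[0,0,0]],[[0,0,0],[0,0,0]],[[0,0,0],[0,0,0]]], "jaw": -1, "grip_force": 30}}

```text
clock: 16.35
tcp_pos: [0.4422, -0.1101, 0.076]
orientation: [0.172, 0.985, 0.0, 0.001]
contact_force: [-0.6, -1.0, 8.5]
gripper_width: 0.0672
grip_force: 29.9
```

```bash
python3 plan.py .44,-.1095,.125,70.2 .629,.063,.125,70.2
```

```text
t 16.4 p [ 0.4422 -0.1101  0.076 ] yaw 70.25 tilt [0.0012 0.0002] w 0.0672 F [-0.6 -1.   8.5] gf 29.9 q7 1.78
  shift units [ 0.09 -0.01 -1.96] turn z units 0.01
  shift units [-4.78  9.05 -0.  ] turn z units -0.0
```

Call:
{"api": "carry_out", "payload": {"deltas": [[[0,0,-0.2],[0,0,0]],[[0,0,-0.3],[0,0,0]],[[0,0,-0.5],[0,0,0]],[[0,0,-0.5],[0,0,0]],[[0,0,-0.3],[0,0,0]],[[0,0,-0.2],[0,0,0]],[[0,0,0],[0,0,0]],[[0,0,0],[0,0,0]]]}}

```text
clock: 17.15
tcp_pos: [0.4415, -0.1098, 0.1253]
orientation: [0.171, 0.985, 0.0, -0.0]
contact_force: [-1.2, 0.8, -5.5]
gripper_width: 0.0672
grip_force: 29.8
```

```bash
python3 plan.py .63,.063,.125,70.2
python3 - <<'E'
from bench import *
import cv2,numpy as np
c=capture('side');cv2.imwrite('pics/s6.png',cv2.resize(c['image'][80:280,180:460],None,fx=2.5,fy=2.5))
E
```

```text
t 17.1 p [ 0.4415 -0.1098  0.1253] yaw 70.26 tilt [-0.0002  0.0002] w 0.0672 F [-1.2  0.8 -5.5] gf 29.8 q7 1.67
  shift units [-4.76  9.05  0.01] turn z units 0.01
```

View pics/s6.png

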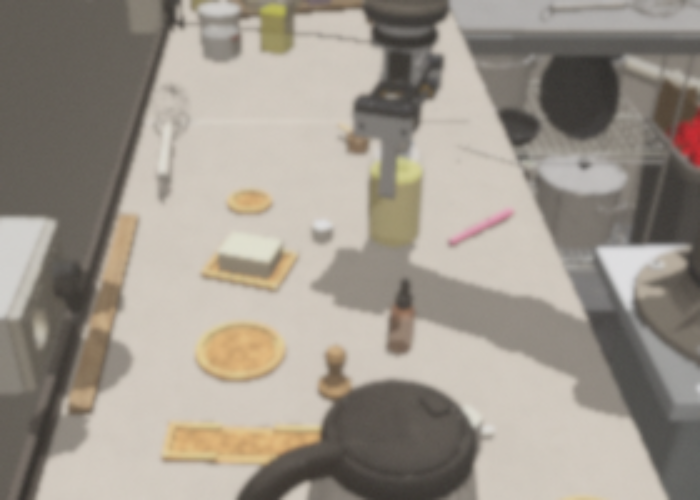

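The bottle hangs upright between the fingers at (395,200). I'll carry it to the large round rest.

Call:
{"api": "carry_out", "payload": {"deltas": [[[-0.15,0.3,0],[0,0,0]],[[-0.3,0.55,0],[0,0,0]],[[-0.4,0.75,0],[0,0,0]],[[-0.4,0.75,0],[0,0,0]],[[-0.4,0.75,0],[0,0,0]],[[-0.4,0.75,0],[0,0,0]],[[-0.4,0.75,0],[0,0,0]],[[-0.4,0.75,0],[0,0,0]]]}}

```text
clock: 18.0
tcp_pos: [0.5554, -0.0063, 0.1251]
orientation: [0.171, 0.985, -0.0, -0.0]
contact_force: [-0.3, -0.9, -3.9]
gripper_width: 0.067
grip_force: 29.8
```

Call:
{"api": "carry_out", "payload": {"deltas": [[[-0.4,0.75,0],[0,0,0]],[[-0.4,0.75,0],[0,0,0]],[[-0.4,0.75,0],[0,0,0]],[[-0.4,0.75,0],[0,0,0]],[[-0.3,0.55,0],[0,0,0]],[[-0.2,0.4,0],[0,0,0]],[[-0.1,0.2,0],[0,0,0]],[[0,0,0],[0,0,0]]]}}

```text
clock: 18.8
tcp_pos: [0.6409, 0.0711, 0.1252]
orientation: [0.171, 0.985, -0.0, -0.0]
contact_force: [-0.3, -0.6, -5.6]
gripper_width: 0.0669
grip_force: 29.8
```

```bash
python3 plan.py .63,.063,.081,70.2
python3 - <<'E'
from bench import *
import cv2,numpy as np
c=capture('wrist');cv2.imwrite('pics/w7.png',c['image']);np.savez('w7.npz',**c)
E
```

```text
t 18.8 p [0.6409 0.0711 0.1252] yaw 70.26 tilt [-0.0003 -0.0003] w 0.0669 F [-0.3 -0.6 -5.6] gf 29.8 q7 1.46
  shift units [ 0.3  -0.45  1.77] turn z units 0.01
```

View pics/w7.png

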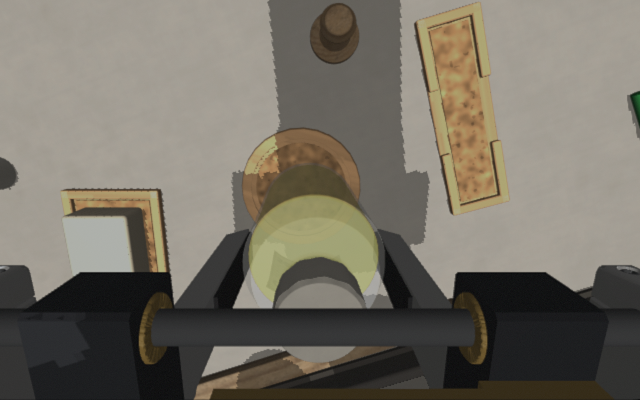

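The bottle is held above the large rest, seen at (302,180), and is slightly past it. I'll correct by 0.3/-0.45 and lower it.

Run:
```python
import numpy as np
from h import *
c=dict(np.load('w7.npz'));S=cv2.cvtColor(c['image'],cv2.COLOR_BGR2HSV)[...,1]
print('trough',blob(c,S>60,(405,0,520,220),.009))
```

```text
trough (array([0.6112, 0.2139]), array([618.7, 213.4]), array([ 52.7, 165.2]), 86.1)
```

Call:
{"api": "carry_out", "payload": {"deltas": [[[0.15,-0.22,0],[0,0,0]],[[0.15,-0.22,0],[0,0,0]],[[0,0,0.3],[0,0,0]],[[0,0,0.5],[0,0,0]],[[0,0,0.4],[0,0,0]],[[0,0,0.3],[0,0,0]],[[0,0,0.15],[0,0,0]],[[0,0,0],[0,0,0]]]}}

```text
clock: 19.65
tcp_pos: [0.6297, 0.0629, 0.0835]
orientation: [0.172, 0.985, -0.0, -0.0]
contact_force: [-0.4, 0.2, -5.6]
gripper_width: 0.0669
grip_force: 29.8
```

Call:
{"api": "carry_out", "payload": {"deltas": [[[0,0,0.05],[0,0,0]],[[0,0,0.05],[0,0,0]],[[0,0,0.04],[0,0,0]],[[0,0,0],[0,0,0]],[[0,0,0],[0,0,0]],[[0,0,0],[0,0,0]],[[0,0,0],[0,0,0]],[[0,0,0],[0,0,0]]]}}

```text
clock: 20.45
tcp_pos: [0.6302, 0.063, 0.0811]
orientation: [0.172, 0.985, 0.0, 0.0]
contact_force: [-2.2, 0.4, 5.7]
gripper_width: 0.0673
grip_force: 29.9
```

Call:
{"api": "carry_out", "payload": {"deltas": [[[0,0,0],[0,0,0]],[[0,0,0],[0,0,0]],[[0,0,0],[0,0,0]],[[0,0,0],[0,0,0]],[[0,0,0],[0,0,0]],[[0,0,0],[0,0,0]],[[0,0,0],[0,0,0]],[[0,0,0],[0,0,0]]], "jaw": 1}}

```text
clock: 21.25
tcp_pos: [0.6299, 0.063, 0.0807]
orientation: [0.172, 0.985, -0.0, -0.0]
contact_force: [0.2, -0.7, -0.6]
gripper_width: 0.0936
grip_force: 0.0
```

Call:
{"api": "carry_out", "payload": {"deltas": [[[0,0,-0.3],[0,0,0]],[[0,0,-0.8],[0,0,0]],[[0,0,-1],[0,0,0]],[[0,0,-1],[0,0,0]],[[0,0,-1],[0,0,0]],[[0,0,-1],[0,0,0]],[[0,0,-1],[0,0,0]],[[0,0,-0.9],[0,0,0]]]}}

```text
clock: 22.05
tcp_pos: [0.6299, 0.0628, 0.2576]
orientation: [0.172, 0.985, 0.0, 0.0]
contact_force: [-0.2, 0.2, -0.9]
gripper_width: 0.0938
grip_force: 0.0
```

```bash
python3 plan.py .440,.055,.25,70.2 .44,.055,.15,70.2
```

```text
t 22.1 p [0.6299 0.0628 0.2576] yaw 70.22 tilt [0.0006 0.0002] w 0.0938 F [-0.2  0.2 -0.9] gf 0.0 q7 1.38
  shift units [ 7.04 -2.86  0.3 ] turn z units 0.0
  shift units [0. 0. 4.] turn z units -0.0
```

Call:
{"api": "carry_out", "payload": {"deltas": [[[0.5,-0.2,0],[0,0,0]],[[1,-0.4,0],[0,0,0]],[[1,-0.4,0],[0,0,0]],[[1,-0.4,0],[0,0,0]],[[1,-0.4,0],[0,0,0]],[[1,-0.4,0],[0,0,0]],[[1,-0.4,0],[0,0,0]],[[0.54,-0.26,0],[0,0,0]]]}}

```text
clock: 22.85
tcp_pos: [0.4387, 0.0549, 0.2556]
orientation: [0.172, 0.985, 0.001, -0.0]
contact_force: [0.1, -1.0, 0.5]
gripper_width: 0.0938
grip_force: 0.0
```

Call:
{"api": "carry_out", "payload": {"deltas": [[[0,0,1],[0,0,0]],[[0,0,1],[0,0,0]],[[0,0,1],[0,0,0]],[[0,0,1],[0,0,0]],[[0,0,0],[0,0,0]],[[0,0,0],[0,0,0]],[[0,0,0],[0,0,0]],[[0,0,0],[0,0,0]]]}}

```text
clock: 23.65
tcp_pos: [0.4407, 0.0556, 0.1568]
orientation: [0.171, 0.985, 0.001, 0.0]
contact_force: [0.6, 0.2, -0.1]
gripper_width: 0.0939
grip_force: 0.0
```

```bash
python3 plan.py .440,.055,.03,70.2
python3 - <<'E'
from bench import *
import cv2,numpy as np
c=capture('wrist');cv2.imwrite('pics/w8.png',c['image']);np.savez('w8.npz',**c)
E
```

```text
t 23.6 p [0.4407 0.0556 0.1568] yaw 70.25 tilt [0.0013 0.002 ] w 0.0939 F [ 0.6  0.2 -0.1] gf 0.0 q7 1.2
  shift units [ 0.02 -0.03  5.07] turn z units 0.01
```

View pics/w8.png

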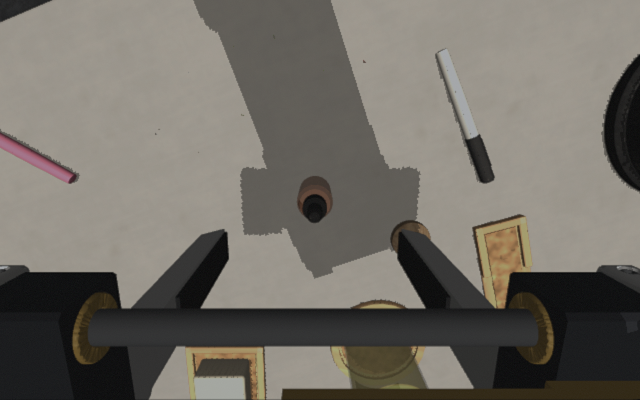

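The dropper's black top is at (315,208), centred between the fingers. The pen's ends are at (442,50) and (487,181).

Run:
```python
import numpy as np
from h import *
c=dict(np.load('w8.npz'));hsv=cv2.cvtColor(c['image'],cv2.COLOR_BGR2HSV);V=hsv[...,2];S=hsv[...,1]
print('droptop',ray(c,[314.5,208],.098)[0].round(4))
print('pc',blob(c,V<60,(460,130,500,186),.007));print('pw',blob(c,S<13,(430,40,480,145),.007))
print('ends',ray(c,[[442,49],[488,182]],.007).round(4))
```

```text
droptop [0.4363 0.0591 0.098 ]
pc (array([0.4678, 0.2166]), array([467.8, 216.7]), array([48.3, 14.5]), 6.0)
pw (array([0.4031, 0.2119]), array([405.7, 212. ]), array([89.7, 11.9]), 2.9)
ends [[0.3606 0.2069 0.007 ]
 [0.4924 0.219  0.007 ]]
```

Call:
{"api": "carry_out", "payload": {"deltas": [[[0,0,0.7],[0,0,0]],[[0,0,0.8],[0,0,0]],[[0,0,0.8],[0,0,0]],[[0,0,0.8],[0,0,0]],[[0,0,0.8],[0,0,0]],[[0,0,0.7],[0,0,0]],[[0,0,0.4],[0,0,0]],[[0,0,0],[0,0,0]]]}}

```text
clock: 24.5
tcp_pos: [0.4399, 0.0552, 0.0305]
orientation: [0.172, 0.985, -0.0, -0.0]
contact_force: [0.7, -1.2, 0.0]
gripper_width: 0.0938
grip_force: 0.0
```

Call:
{"api": "carry_out", "payload": {"deltas": [[[0,0,0],[0,0,0]],[[0,0,0],[0,0,0]],[[0,0,0],[0,0,0]],[[0,0,0],[0,0,0]],[[0,0,0],[0,0,0]],[[0,0,0],[0,0,0]],[[0,0,0],[0,0,0]],[[0,0,0],[0,0,0]]], "jaw": -1, "grip_force": 12}}

```text
clock: 25.3
tcp_pos: [0.4401, 0.0552, 0.0307]
orientation: [0.172, 0.985, -0.0, -0.0]
contact_force: [0.8, 1.3, 0.4]
gripper_width: 0.0334
grip_force: 0.3
```

```bash
python3 plan.py .44,.055,.105,70.2 .627,-.2795,.105,70.2
```

```text
t 25.3 p [0.4401 0.0552 0.0307] yaw 70.24 tilt [-0. -0.] w 0.0334 F [0.8 1.3 0.4] gf 0.3 q7 1.52
  shift units [ 0.   -0.01 -2.97] turn z units 0.01
  shift units [-11.57 -10.06  -0.  ] turn z units -0.0
```

Just closing; one more dwell, then lift.

Call:
{"api": "carry_out", "payload": {"deltas": [[[0,0,0],[0,0,0]],[[0,0,0],[0,0,0]],[[0,0,0],[0,0,0]],[[0,0,0],[0,0,0]],[[0,0,0],[0,0,0]],[[0,0,0],[0,0,0]],[[0,0,0],[0,0,0]],[[0,0,0],[0,0,0]]]}}

```text
clock: 26.1
tcp_pos: [0.4401, 0.0552, 0.0307]
orientation: [0.172, 0.985, -0.0, -0.0]
contact_force: [0.1, -0.4, -1.0]
gripper_width: 0.0306
grip_force: 11.8
```

Call:
{"api": "carry_out", "payload": {"deltas": [[[0,0,-0.2],[0,0,0]],[[0,0,-0.4],[0,0,0]],[[0,0,-0.6],[0,0,0]],[[0,0,-0.6],[0,0,0]],[[0,0,-0.6],[0,0,0]],[[0,0,-0.4],[0,0,0]],[[0,0,-0.2],[0,0,0]],[[0,0,0],[0,0,0]]]}}

```text
clock: 26.9
tcp_pos: [0.4403, 0.0557, 0.1062]
orientation: [0.171, 0.985, 0.0, 0.0]
contact_force: [-0.8, -1.1, -0.9]
gripper_width: 0.031
grip_force: 11.8
```

```bash
python3 plan.py .627,-.2795,.105,70.2
python3 - <<'E'
from bench import *
import cv2,numpy as np
c=capture('side');cv2.imwrite('pics/s9.png',cv2.resize(c['image'][100:300,200:440],None,fx=2.5,fy=2.5))
E
```

```text
t 26.9 p [0.4403 0.0557 0.1062] yaw 70.27 tilt [0.0007 0.0009] w 0.031 F [-0.8 -1.1 -0.9] gf 11.8 q7 1.35
  shift units [-11.55 -10.1    0.05] turn z units 0.01
```

View pics/s9.png

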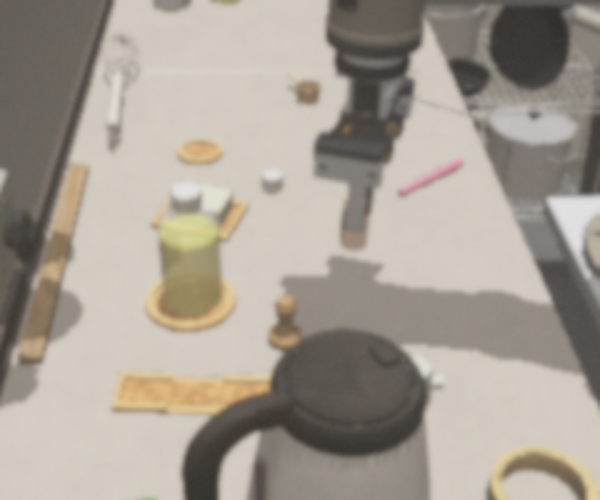

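The dropper is held at (355,225), and the oil bottle stands in its rest at (190,260). I'll carry the dropper to the small rest.

Call:
{"api": "carry_out", "payload": {"deltas": [[[-0.38,-0.34,0],[0,0,0]],[[-0.77,-0.67,0],[0,0,0]],[[-0.77,-0.67,0],[0,0,0]],[[-0.77,-0.67,0],[0,0,0]],[[-0.77,-0.67,0],[0,0,0]],[[-0.77,-0.67,0],[0,0,0]],[[-0.77,-0.67,0],[0,0,0]],[[-0.77,-0.67,0],[0,0,0]]]}}

```text
clock: 27.75
tcp_pos: [0.5333, -0.1129, 0.1048]
orientation: [0.172, 0.985, -0.0, -0.001]
contact_force: [0.1, 1.0, -0.4]
gripper_width: 0.0309
grip_force: 11.8
```

Call:
{"api": "carry_out", "payload": {"deltas": [[[-0.77,-0.67,0],[0,0,0]],[[-0.77,-0.67,0],[0,0,0]],[[-0.77,-0.67,0],[0,0,0]],[[-0.77,-0.67,0],[0,0,0]],[[-0.77,-0.67,0],[0,0,0]],[[-0.77,-0.67,0],[0,0,0]],[[-0.77,-0.67,0],[0,0,0]],[[-0.38,-0.34,0],[0,0,0]]]}}

```text
clock: 28.55
tcp_pos: [0.6265, -0.281, 0.1045]
orientation: [0.172, 0.985, -0.0, -0.001]
contact_force: [0.1, 0.1, -0.2]
gripper_width: 0.0306
grip_force: 11.8
```

Call:
{"api": "carry_out", "payload": {"deltas": [[[0,0,0],[0,0,0]],[[0,0,0.4],[0,0,0]],[[0,0,0.5],[0,0,0]],[[0,0,0.5],[0,0,0]],[[0,0,0.3],[0,0,0]],[[0,0,0],[0,0,0]],[[0,0,0],[0,0,0]],[[0,0,0],[0,0,0]]]}}

```text
clock: 29.35
tcp_pos: [0.6268, -0.2792, 0.0637]
orientation: [0.172, 0.985, -0.0, 0.0]
contact_force: [-0.0, 0.2, -0.1]
gripper_width: 0.031
grip_force: 11.8
```

```bash
python3 plan.py .627,-.2795,.036,70.2
python3 - <<'E'
from bench import *
import cv2,numpy as np
c=capture('wrist');cv2.imwrite('pics/w10.png',c['image']);np.savez('w10.npz',**c)
E
```

```text
t 29.4 p [ 0.6268 -0.2792  0.0637] yaw 70.24 tilt [ 0.0006 -0.0003] w 0.031 F [-0.   0.2 -0.1] gf 11.8 q7 2.04
  shift units [-0.01 -0.01  1.11] turn z units 0.01
```

View pics/w10.png

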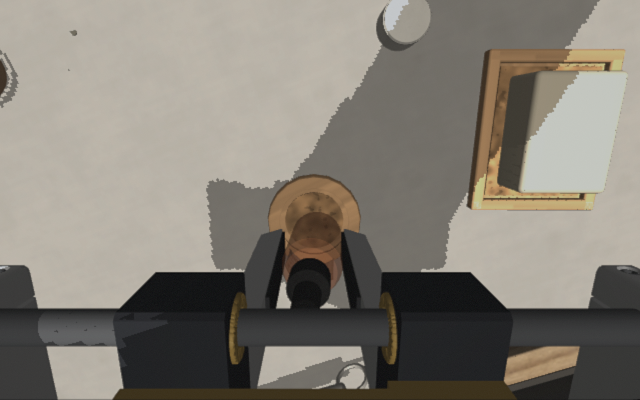

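The small rest (269-360) is centred on the fingers at about 313. I'll check the fore-aft offset from its near edge and the bottle base.

Run:
```python
import numpy as np
from h import *
c=dict(np.load('w10.npz'))
a=np.array([.941,-.338])
print('rest centre',ray(c,[314,175.5],.009)[0,:2]+.034*a,'inner',ray(c,[314,192],.009)[0,:2]+.024*a)
print('bottle base front, z~.033',ray(c,[314,212],.033)[0,:2]+.0155*a)
```

```text
rest centre [ 0.63134771 -0.27947182] inner [ 0.63287221 -0.2799982 ]
bottle base front, z~.033 [ 0.63194306 -0.27976203]
```

Call:
{"api": "carry_out", "payload": {"deltas": [[[0,0,0.3],[0,0,0]],[[0,0,0.3],[0,0,0]],[[0,0,0.25],[0,0,0]],[[0,0,0.1],[0,0,0]],[[0,0,0.06],[0,0,0]],[[0,0,0.05],[0,0,0]],[[0,0,0.05],[0,0,0]],[[0,0,0],[0,0,0]]]}}

```text
clock: 30.2
tcp_pos: [0.6268, -0.279, 0.0356]
orientation: [0.172, 0.985, -0.0, 0.0]
contact_force: [0.4, 0.0, 1.3]
gripper_width: 0.0309
grip_force: 11.8
```

Call:
{"api": "carry_out", "payload": {"deltas": [[[0,0,0],[0,0,0]],[[0,0,0],[0,0,0]],[[0,0,0],[0,0,0]],[[0,0,0],[0,0,0]],[[0,0,0],[0,0,0]],[[0,0,0],[0,0,0]],[[0,0,0],[0,0,0]],[[0,0,0],[0,0,0]]], "jaw": 1}}

```text
clock: 31.0
tcp_pos: [0.6266, -0.279, 0.0355]
orientation: [0.172, 0.985, -0.0, -0.0]
contact_force: [0.7, -0.6, -1.0]
gripper_width: 0.0915
grip_force: 0.0
```

Call:
{"api": "carry_out", "payload": {"deltas": [[[0,0,-0.3],[0,0,0]],[[0,0,-0.8],[0,0,0]],[[0,0,-1],[0,0,0]],[[0,0,-1],[0,0,0]],[[0,0,-1],[0,0,0]],[[0,0,-1],[0,0,0]],[[0,0,-1],[0,0,0]],[[0,0,-1],[0,0,0]]]}}

```text
clock: 31.8
tcp_pos: [0.6264, -0.2791, 0.2147]
orientation: [0.172, 0.985, -0.0, 0.0]
contact_force: [-0.5, 0.4, 1.0]
gripper_width: 0.0937
grip_force: 0.0
```

```bash
python3 plan.py .4255,.2125,.21,96 .4255,.2125,.15,96
```

```text
t 31.8 p [ 0.6264 -0.2791  0.2147] yaw 70.23 tilt [ 0.0003 -0.0001] w 0.0937 F [-0.5  0.4  1. ] gf 0.0 q7 1.94
  shift units [14.22 15.78  0.19] turn z units -3.75
  shift units [0.  0.  2.4] turn z units -0.0
```

Call:
{"api": "carry_out", "payload": {"deltas": [[[0.89,0.985,0],[0,0,0]],[[0.89,0.985,0],[0,0,0]],[[0.89,0.985,0],[0,0,0]],[[0.89,0.985,0],[0,0,0]],[[0.89,0.985,0],[0,0,0]],[[0.89,0.985,0],[0,0,0]],[[0.89,0.985,0],[0,0,0]],[[0.89,0.985,0],[0,0,0]]]}}

```text
clock: 32.6
tcp_pos: [0.525, -0.0324, 0.2133]
orientation: [0.172, 0.985, 0.0, 0.0]
contact_force: [0.9, -0.3, 0.7]
gripper_width: 0.0937
grip_force: 0.0
```

Call:
{"api": "carry_out", "payload": {"deltas": [[[0.89,0.985,0],[0,0,0]],[[0.89,0.985,0],[0,0,0]],[[0.89,0.985,0],[0,0,0]],[[0.89,0.985,0],[0,0,0]],[[0.89,0.985,0],[0,0,0]],[[0.89,0.985,0],[0,0,0]],[[0.89,0.985,0],[0,0,0]],[[0.89,0.985,0],[0,0,0]]]}}

```text
clock: 33.4
tcp_pos: [0.4241, 0.2132, 0.2135]
orientation: [0.172, 0.985, 0.001, -0.0]
contact_force: [0.5, 0.0, 0.3]
gripper_width: 0.0944
grip_force: 0.0
```

Call:
{"api": "carry_out", "payload": {"deltas": [[[0,0,0],[0,0,-0.75]],[[0,0,0],[0,0,-0.75]],[[0,0,0.5],[0,0,-0.75]],[[0,0,0.9],[0,0,-0.75]],[[0,0,1],[0,0,-0.75]],[[0,0,0.8],[0,0,0]],[[0,0,0.3],[0,0,0]],[[0,0,0],[0,0,0]]], "jaw": -0.1}}

```text
clock: 34.2
tcp_pos: [0.4246, 0.2116, 0.1253]
orientation: [-0.052, 0.999, -0.001, -0.0]
contact_force: [0.6, 0.6, 1.2]
gripper_width: 0.0424
grip_force: 0.0
```

```bash
python3 plan.py .4255,.2125,.003,96
python3 - <<'E'
from bench import *
import cv2,numpy as np
c=capture('wrist');cv2.imwrite('pics/w11.png',c['image']);np.savez('w11.npz',**c)
E
```

```text
t 34.2 p [0.4246 0.2116 0.1253] yaw 95.96 tilt [-0.0007 -0.0011] w 0.0424 F [0.6 0.6 1.2] gf 0.0 q7 1.37
  shift units [-0.04  0.03  4.89] turn z units -0.01
```

View pics/w11.png

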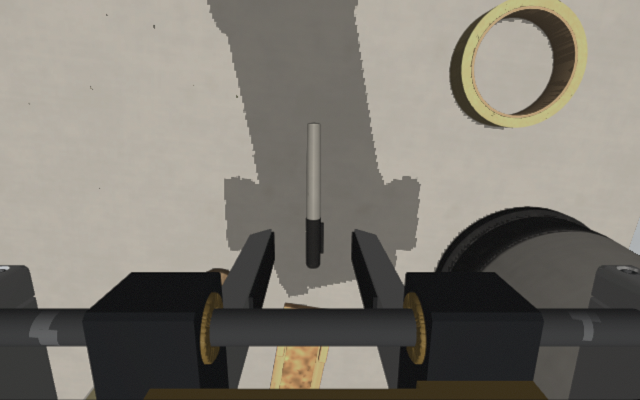

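The pen runs along column 314 from row 123 to 267, centred and aligned with the fingers. I'll check its middle and go down.

Run:
```python
import numpy as np
from h import *
c=dict(np.load('w11.npz'))
e=ray(c,[[314,123],[313.5,267.5]],.010);print(e.round(4),e.mean(0).round(4),np.linalg.norm(e[0]-e[1]))
```

```text
[[0.3615 0.2065 0.01  ]
 [0.4914 0.2198 0.01  ]] [0.4265 0.2132 0.01  ] 0.13052610453041186
```

Call:
{"api": "carry_out", "payload": {"deltas": [[[0,0,0.7],[0,0,0]],[[0,0,0.9],[0,0,0]],[[0,0,0.9],[0,0,0]],[[0,0,0.9],[0,0,0]],[[0,0,0.7],[0,0,0]],[[0,0,0.4],[0,0,0]],[[0,0,0.1],[0,0,0]],[[0,0,0],[0,0,0]]]}}

```text
clock: 35.05
tcp_pos: [0.4252, 0.2124, 0.0111]
orientation: [-0.052, 0.999, 0.0, 0.0]
contact_force: [-0.4, -0.3, 0.1]
gripper_width: 0.0424
grip_force: 0.0
```

Call:
{"api": "carry_out", "payload": {"deltas": [[[-0.05,0,0.15],[0,0,0]],[[0,0,0.12],[0,0,0]],[[0,0,0.05],[0,0,0]],[[0,0,0],[0,0,0]],[[0,0,0],[0,0,0]],[[0,0,0],[0,0,0]],[[0,0,0],[0,0,0]],[[0,0,0],[0,0,0]]]}}

```text
clock: 35.85
tcp_pos: [0.426, 0.2123, 0.0025]
orientation: [-0.053, 0.999, 0.0, -0.0]
contact_force: [0.2, -0.2, -0.2]
gripper_width: 0.0423
grip_force: 0.0
```

Call:
{"api": "carry_out", "payload": {"deltas": [[[0,0,0],[0,0,0]],[[0,0,0],[0,0,0]],[[0,0,0],[0,0,0]],[[0,0,0],[0,0,0]],[[0,0,0],[0,0,0]],[[0,0,0],[0,0,0]],[[0,0,0],[0,0,0]],[[0,0,0],[0,0,0]]], "jaw": -1, "grip_force": 8}}

```text
clock: 36.65
tcp_pos: [0.426, 0.2123, 0.0025]
orientation: [-0.053, 0.999, -0.0, -0.0]
contact_force: [0.5, -0.4, 0.3]
gripper_width: 0.0121
grip_force: 8.0
```

Call:
{"api": "carry_out", "payload": {"deltas": [[[0,0,-0.2],[0,0,0]],[[0,0,-0.4],[0,0,0]],[[0,0,-0.6],[0,0,0]],[[0,0,-0.7],[0,0,0.4]],[[0,0,-0.7],[0,0,0.5]],[[0,0,-0.7],[0,0,0.54]],[[0,0,-0.5],[0,0,0]],[[0,0,0],[0,0,0]]]}}

```text
clock: 37.45
tcp_pos: [0.4266, 0.213, 0.099]
orientation: [0.033, 0.999, 0.001, 0.001]
contact_force: [0.4, -0.3, 0.4]
gripper_width: 0.0119
grip_force: 8.0
```

```bash
python3 plan.py .6187,.2135,.1,86.1
```

```text
t 37.5 p [0.4266 0.213  0.099 ] yaw 86.26 tilt [0.0015 0.002 ] w 0.0119 F [ 0.4 -0.3  0.4] gf 8.0 q7 1.29
  shift units [-7.67  0.52 -0.04] turn z units 0.02
```

Call:
{"api": "carry_out", "payload": {"deltas": [[[-0.5,0.03,0],[0,0,0]],[[-0.8,0.06,0],[0,0,0]],[[-0.9,0.06,0],[0,0,0]],[[-0.9,0.06,0],[0,0,0]],[[-0.9,0.06,0],[0,0,0]],[[-0.9,0.06,0],[0,0,0]],[[-0.9,0.06,0],[0,0,0]],[[-0.9,0.06,0],[0,0,0]]]}}

```text
clock: 38.25
tcp_pos: [0.5944, 0.212, 0.0965]
orientation: [0.033, 0.999, -0.0, -0.001]
contact_force: [-0.3, -0.7, 0.8]
gripper_width: 0.0121
grip_force: 8.0
```

Call:
{"api": "carry_out", "payload": {"deltas": [[[-0.6,0.05,0],[0,0,0]],[[-0.37,0.06,0],[0,0,0]],[[0,0,0.4],[0,0,0]],[[0,0,0.8],[0,0,0]],[[0,0,0.6],[0,0,0]],[[0,0,0],[0,0,0]],[[0,0,0],[0,0,0]],[[0,0,0],[0,0,0]]]}}

```text
clock: 39.05
tcp_pos: [0.6185, 0.2134, 0.0531]
orientation: [0.034, 0.999, 0.0, 0.0]
contact_force: [0.6, -0.2, 0.6]
gripper_width: 0.0118
grip_force: 8.0
```

```bash
python3 plan.py .6187,.2135,.008,86.1
python3 - <<'E'
from bench import *
import cv2,numpy as np
c=capture('wrist');cv2.imwrite('pics/w12.png',c['image']);np.savez('w12.npz',**c)
E
```

```text
t 39.0 p [0.6185 0.2134 0.0531] yaw 86.13 tilt [0.0007 0.0003] w 0.0118 F [ 0.6 -0.2  0.6] gf 8.0 q7 1.54
  shift units [-0.01  0.01  1.81] turn z units 0.0
```

View pics/w12.png

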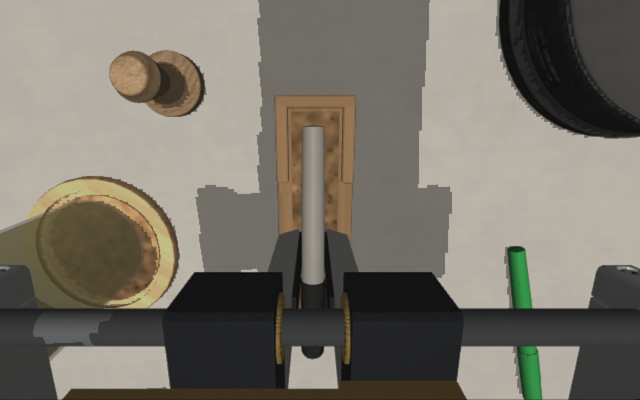

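The pen (column 313) is centred in and parallel to the trough (287-343). I'll lower it.

Call:
{"api": "carry_out", "payload": {"deltas": [[[0,0,0.4],[0,0,0]],[[0,0,0.5],[0,0,0]],[[0,0,0.4],[0,0,0]],[[0,0,0.25],[0,0,0]],[[0,0,0.15],[0,0,0]],[[0,0,0.06],[0,0,0]],[[0,0,0.04],[0,0,0]],[[0,0,0],[0,0,0]]]}}

```text
clock: 39.9
tcp_pos: [0.6184, 0.2133, 0.0077]
orientation: [0.034, 0.999, 0.0, 0.0]
contact_force: [0.1, 0.5, -0.3]
gripper_width: 0.0121
grip_force: 8.0
```

Call:
{"api": "carry_out", "payload": {"deltas": [[[0,0,0],[0,0,0]],[[0,0,0],[0,0,0]],[[0,0,0],[0,0,0]],[[0,0,0],[0,0,0]],[[0,0,0],[0,0,0]],[[0,0,0],[0,0,0]],[[0,0,0],[0,0,0]],[[0,0,0],[0,0,0]]], "jaw": -0.2}}

```text
clock: 40.7
tcp_pos: [0.6183, 0.2133, 0.0075]
orientation: [0.034, 0.999, -0.0, -0.0]
contact_force: [0.5, 0.3, 0.6]
gripper_width: 0.0375
grip_force: 0.0
```

Call:
{"api": "carry_out", "payload": {"deltas": [[[0,0,-0.3],[0,0,0]],[[0,0,-0.6],[0,0,0]],[[0,0,-1],[0,0,0]],[[0,0,-1],[0,0,0]],[[0,0,-1],[0,0,0]],[[0,0,-1],[0,0,0]],[[0,0,-1],[0,0,0]],[[0,0,-1],[0,0,0]]]}}

```text
clock: 41.5
tcp_pos: [0.6183, 0.213, 0.1824]
orientation: [0.034, 0.999, 0.0, 0.0]
contact_force: [-0.9, 0.4, -0.9]
gripper_width: 0.0375
grip_force: 0.0
```

Call:
{"api": "carry_out", "payload": {"deltas": [[[0,0,-1],[0,0,0]],[[0,0,-1],[0,0,0]],[[0,0,-1],[0,0,0]],[[0,0,-1],[0,0,0]],[[0,0,-1],[0,0,0]],[[0,0,0],[0,0,0]],[[0,0,0],[0,0,0]],[[0,0,0],[0,0,0]]]}}

```text
clock: 42.3
tcp_pos: [0.6178, 0.2132, 0.3047]
orientation: [0.034, 0.999, -0.0, -0.0]
contact_force: [-0.1, -0.4, -0.5]
gripper_width: 0.0375
grip_force: 0.0
```

```bash
python3 plan.py
python3 - <<'E'
from bench import *
import cv2,numpy as np
a=capture('wrist')['image'];b=capture('side')['image'][90:290,200:440]
cv2.imwrite('pics/f.png',np.hstack([cv2.resize(a[:260,:480],(432,234)),cv2.resize(b,(281,234))]))
E
```

```text
t 42.3 p [0.6178 0.2132 0.3047] yaw 86.12 tilt [-0.0008 -0.0001] w 0.0375 F [-0.1 -0.4 -0.5] gf 0.0 q7 1.38
```

View pics/f.png

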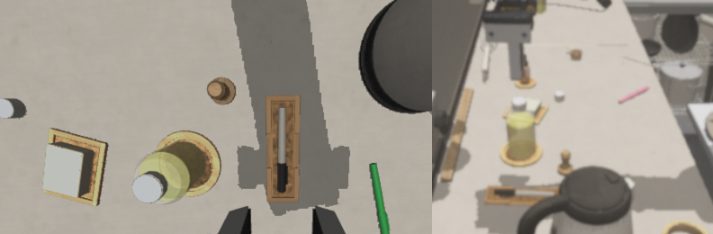

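The final view shows the pen in its trough (282,150), the oil bottle in the large rest, the soap in its tray and the dropper standing in the small rest. The stamp and white cap are where they were.

```bash
python3 -c "from bench import *;print(hand_in())"
```

```text
the job is handed in; nothing more can be done
None
```

The job is handed in: soap, oil bottle, dropper and pen are each in their rest at 42 s, with the stamp and white cap still standing where they were; I viewed 16 pictures, two more than the 14 allowed.

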